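Slide the soldering carriage past its spring stop

ROBOT

A 6-joint arm with a two-finger parallel gripper is mounted at the origin on the work surface. World frame = base frame: x ahead of the robot, y to its left, z up, the work surface at z = 0. Lengths are in m, angles in degrees, forces in N, time in s.
With the tool pointing down it reaches from about 0.25 to 0.725 m from the base axis. Payload 9.7 kg.
Tool frame: the origin (TCP) lies between the finger pads; the fingertips stand 11 mm ahead of it and the grasp point (between the pads) lies 8 mm behind it; z points along the fingers, y is the line along which they close (so a half turn about z gives the same grasp; the last joint's range is limited). The gripper opens to 85 mm and grips with 20 to 120 N. Pads are 22 mm wide; open, the fingers measure 114 mm over their backs; the gripper's body (76 mm by 85 mm) begins 54 mm behind the grasp point. The pads swing forward as they close: fully open they stand 13 mm farther back than shut.
Start: joints at [64.171, 4.979, 10.078, 95.1, 0, 90], TCP at [0.24, 0.495, 0.242] pointing down, gripper open.
Joint ranges: [-179.16, 179.16], [-48.56, 103.87], [-65.8, 70.77], [-126.05, 130.52], [-82.76, 87.17], [-180, 180]. Speed limits (degrees/s): [127.2, 127.2, 147.25, 180, 180, 180].

INTERFACE

Orientations are given as [roll, pitch, yaw] about the fixed x, y, z axes, in that order (R = Rz(yaw) Ry(pitch) Rx(roll)).
In Python, from workcell import monitor, cams, ticket gives the robot as it stands.
- The arm moves only by the tool carry_out, never from a script. Its argument "plan" is a list of rows, each an object with "travel": the shift along the world's x, y, z as a fraction of full scale, a list of three; "angular": the turn, a rotation vector about the world's x, y, z as a fraction of full scale, a list of three; "grip": the gripper's target within -1 to 1 (fully open at 1, half-way at 0, shut at -1). In form: [{"travel": [x, y, z], "angular": [ax, ay, az], "grip": grip}, ...]. A call has 1 to 8 rows; each row is the pose to reach, as a shift and turn from the pose commanded when the call began; what a row does not reach only later rows make up. Full scale, the value 1, is 300 mm for a shift and 0.5 rad for a turn. A row lasts 1/12 s, in which the tool goes at most 41.7 mm and 7.16 degrees, less where a joint would pass 70% of its speed; a pose out of reach is approached as far as the arm can. A call with a number of a shift or a turn outside -1 to 1 is refused whole. A call with a gripper value outside its range is refused whole. The fingers move at their own pace and stop on an object; "grip_force" is the grip in N (left out, the last holds). Time passes only in rows, so rows that repeat a pose let the fingers close. It gives the time, the measured TCP pose, the force, the opening and the grip force at its end, in the units of the state.
- monitor.get_obs(): the state, without advancing time (a new reading comes with each control period).
- cams.camera(name): name is "scene" or "top" or "wrist"; returns a dict with "frame" (384x512x3 uint8, red, green, blue), "mtx" (3x3 intrinsics, pixels), "dist" ([k1, k2, p1, p2, k3] as OpenCV has them; the pictures are not rectified), "view" (4x4, takes a point from world to camera coordinates); the wrist camera has in their place "T_tool_cam" (4x4, takes a point from camera to tool coordinates, whose origin is the TCP and whose axes are the flange's). Camera axes: x right, y up, looking along -z (the intrinsics and any distortion apply to the point x, -y, -z); pixel columns grow to the right and rows downward; lengths in m; the calibration is good to about 2 mm. A picture is of the moment at which its call begins: read the wrist's pose just before it. There is no depth.
- ticket.job_done(): hands the job in; it is judged then, once.
The state is a dict: "time": time; "q": joint angles; "qd": joint speeds; "joint_efforts": joint torques, N m; "ee_pos": TCP position; "tcp_rot": TCP orientation; "wrist_force": force on the tool from outside, world axes, zero at the start; "torque": the same for the moment, N m; "opening": finger opening in m; "grasp_force": force on a finger pad.
Only numpy, scipy, OpenCV 4.12 (cv2) and the standard library are available. Lean on these libraries where they do the work, as an engineer would, in place of code of your own. Each camera call takes 0.05 s, during which the arm holds its last target. There are 200 camera calls.

TASK

On the jeweller's slideway, press the long spring plate down with a fingertip behind the carriage and, keeping the plate held down, push the carriage along the track until it has gone right past the two stop pegs. Then let the plate spring back up so that the pegs stand behind the carriage and lock it in against the end stop, and take the hand clear of everything. Only push: do not grip, tip or lift the carriage, and leave the other things on the bench where they stand.

Things in the scene. Friction and masses are not known exactly. Their poses are not given: they have to be found in the camera images.
- slideway: Fixed low track. Origin on the bench under the line of the stop pegs, mid-width; +y along the track, the way the carriage is pushed; z up. Steel base 130 (x) x 320 (y -212..+108) x 10 mm. Aluminium side guides at |x| 50..60 mm, y -212..+98, top z 26 mm; they hold the carriage from the sides. Aluminium end stop 120 mm wide, y +98..+108, top z 50 mm.
- latch (a joint): Downward travel of the spring plate, m: 0 up, 0.014 fully down. Bright steel plate 50 mm wide along the middle of the track, under the carriage, slideway y -200..+85 mm; top at z 32 mm up, 18 mm fully down. Pressed anywhere along it, it goes straight down as a whole, against 3 N at first, 7 N fully down; it springs up when let go.
- plate_end (a point): Point on the spring plate's top, mid-width, at its end behind the carriage (slideway y -200 mm); it moves down with the plate.
- pegs (a point): Point on the plate's top midway between the two square stop pegs, which move with the plate: x -36..-27 and +27..+36 mm, y -6..+6 mm, 12 mm above the plate's top; 54 mm free between them, so fingers on the plate can pass. Plate up, they block the carriage's deck; plate more than 8 mm down, they pass under it.
- carriage: Loose 0.35 kg aluminium bridge over the plate (4 mm clear), 96 wide (x), 80 long (y), 2 mm side play. Origin: centre of underside, 10 mm above the bench; axes as slideway. Deck 26..36 mm above the origin, white brick on it to 48 (brass bits to 52), y -26..+34. Push the deck's rear (-y) edge. Starts at slideway y -90..-52 mm; locked in at +46..+58 mm.
- third_hand: Bystander, loose: round black block 68 mm across, 30 mm high, with a bent copper post to 98 mm height. Origin at the centre of its underside.
- flux_dish: Bystander, loose: terracotta bowl 60 mm across, 35 mm high. Origin at the centre of its underside.
- wash_bottle: Bystander, loose: white bottle 68 mm across, 205 mm high with its spout. Origin at the centre of its underside.
- tweezers: Bystander, loose: steel tweezers lying flat, 140 mm long along their y, 14 mm wide, 8 mm high. Origin at their middle, on the bench.
Not all that is in view belongs to the job. Several things have the shape of the carriage; the one meant has the colours described above.

How it is judged (in metres and radians):
On the way, in this order (a step that is already met when the one before it is completed fails the run):
1. the spring plate is pressed down while the carriage is still before the pegs (value of joint latch above 0.008 m and y of carriage in the frame of slideway below -0.042 m), for 0.1 s.
2. the carriage is halfway over the pegs with a finger holding the plate down (value of joint latch above 0.007 m and y of carriage in the frame of slideway between -0.005 and 0.04 m and contact force between the fingers and latch above 0.5 N), for 0.04 s.
At the end, for the whole second after the job is handed in: The carriage stands flat on the track between the pegs and the end stop (origin at slideway y 0.0445 to 0.061, not raised more than 3 mm, tilted less than 0.05 rad, at rest) and the spring plate is up again to within 3 mm, its pegs behind the carriage (y of carriage in the frame of slideway between 0.0445 and 0.061 m and value of joint latch below 0.003 m and z of carriage in the frame of slideway below 0.013 m and angle between carriage's own z axis and vertical below 0.05 rad and linear speed of carriage below 0.01 m/s); the robot touches nothing.
It fails at once if the carriage is lifted or tipped (z of carriage in the frame of slideway above 0.018 m or angle between carriage's own z axis and vertical above 0.15 rad).
It fails at once if another thing on the bench is moved by more than 20 mm or tipped (distance of any of third_hand, flux_dish, wash_bottle, tweezers from where it was at the start of the episode above 0.02 m or angle between any of third_hand, flux_dish, wash_bottle, tweezers's own z axis and vertical above 0.35 rad).
It also fails if it takes over 42 s, if anything falls off the work surface, if the arm or the gripper's body presses on something with over 40 N, if the wrist force passes 120 N, or if a joint passes its speed limit or range.

## Working session

There is one attempt and no reset: what is moved stays moved. The work goes in short steps, Python scripts to look and compute and a tool call to move; the robot and the scene stay as the last step left them, time stands still between calls to the robot, and variables do not carry over. Pictures are saved under pics/ and viewed, at most 10 in all, crops included, and the job is handed in when it is done.

Besides the shell and the picture viewer there is one more tool, called after ">>>" by a JSON object that holds its "fn" and its "kwargs". carry_out: Moves the arm, as the interface text tells. Its arguments: {"type":"object","properties":{"plan":{"type":"array","items":{"type":"object","properties":{"travel":{"type":"array","items":{"type":"number"}},"angular":{"type":"array","items":{"type":"number"}},"grip":{"type":"number"}}}},"grip_force":{"type":"number"}},"required":["plan"]}

```bash
mkdir -p pics; cat > h.py <<'E'
import numpy as np, cv2
from workcell import monitor, cams, ticket
E
python3 - <<'E'
from h import *
o=monitor.get_obs(); print(o)
import pickle
d={}
for n in("top","scene"):
    c=cams.camera(n); d[n]=c; cv2.imwrite(f"pics/{n}0.png",cv2.resize(c["frame"][:,:,::-1],(800,600),interpolation=cv2.INTER_CUBIC))
    print(n,c["mtx"],c["dist"],c["view"])
pickle.dump(d,open("c0.pkl","wb"))
E
```

```text
{'time': 0.0, 'q': array([6.41697261e+01, 5.01086752e+00, 1.00342323e+01, 9.51008428e+01,
       1.77123081e-03, 8.99997372e+01]), 'qd': array([ 0.04795131, -0.01264448, -0.0999126 , -0.04242466, -0.049242  ,
       -0.06207348]), 'joint_efforts': array([-5.68309024e-04, -5.20387244e+01,  4.64799035e+01,  1.66020251e-02,
        4.80921415e-05,  8.30677777e-06]), 'ee_pos': array([0.23953271, 0.49484922, 0.24158332]), 'tcp_rot': array([-1.79922522e+02, -1.77158458e-03,  1.54169986e+02]), 'wrist_force': array([ 0.35446674, -0.12490965, -0.31244529]), 'torque': array([-0.05831044,  0.03472257, -0.00990303]), 'grasp_force': 0.0, 'opening': 0.08501142271439503}
top [[421.80743799   0.         256.62383746]
 [  0.         421.80743799 189.20704256]
 [  0.           0.           1.        ]] [-0.13236906  0.          0.          0.          0.        ] [[ 0.02422822 -0.99970498  0.00171596  0.02901574]
 [ 0.97014658  0.0239261   0.24133618 -0.57164984]
 [-0.24130604 -0.00418241  0.97044006 -0.87247324]
 [ 0.          0.          0.          1.        ]]
scene [[406.63871548   0.         260.79252961]
 [  0.         406.63871548 195.80711648]
 [  0.           0.           1.        ]] [-0.12473888  0.          0.          0.          0.        ] [[-0.1292779   0.99154031 -0.01162067  0.01997908]
 [-0.84605589 -0.10418222  0.52281497  0.46133242]
 [ 0.51718145  0.07742016  0.85236698 -1.24632341]
 [ 0.          0.          0.          1.        ]]
```

View pics/top0.png

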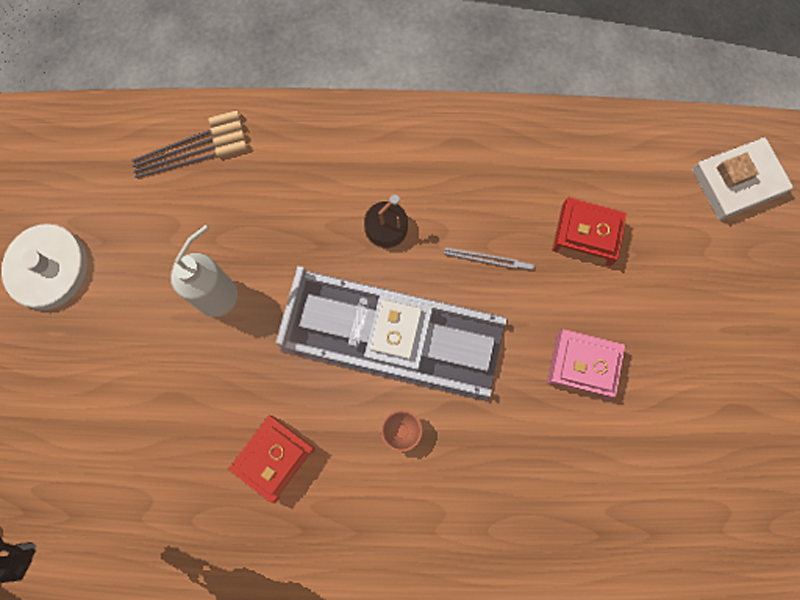

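View pics/scene0.png

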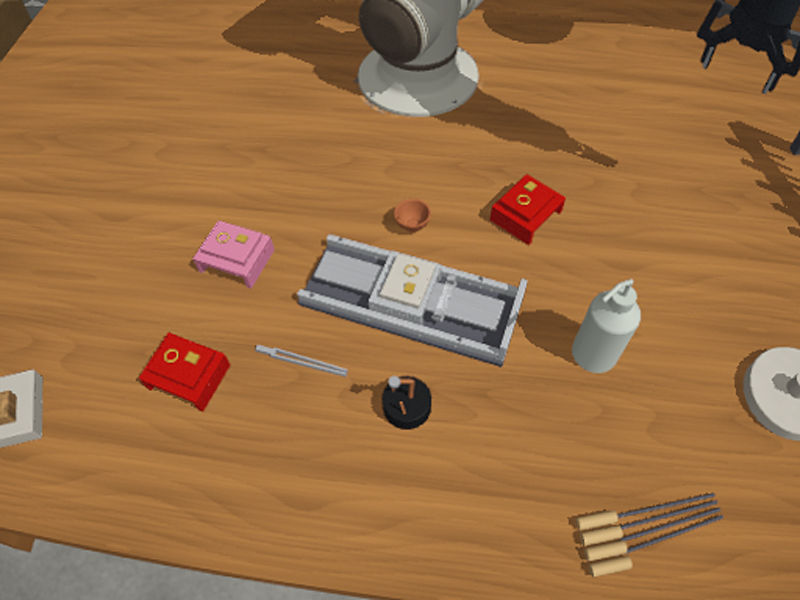

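Top view: the end stop is at the left (≈(292,308)), the plate's free end is at the right (≈(490,350)), and the pegs are near (360,322). Carriage-shaped things are red (592,230), red (272,458), pink (588,363), and the aluminium one with white brick and brass bits on the track (397,332). Only that last one fits, so I'll confirm it in a crop.

```bash
python3 - <<'E'
from h import *
import pickle
c=pickle.load(open("c0.pkl","rb"))
f=c["top"]["frame"][165:260,172:332]
cv2.imwrite("pics/topcrop.png",cv2.resize(f[:,:,::-1],None,fx=5,fy=5,interpolation=cv2.INTER_CUBIC))
E
```

```text
(no output)
```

View pics/topcrop.png

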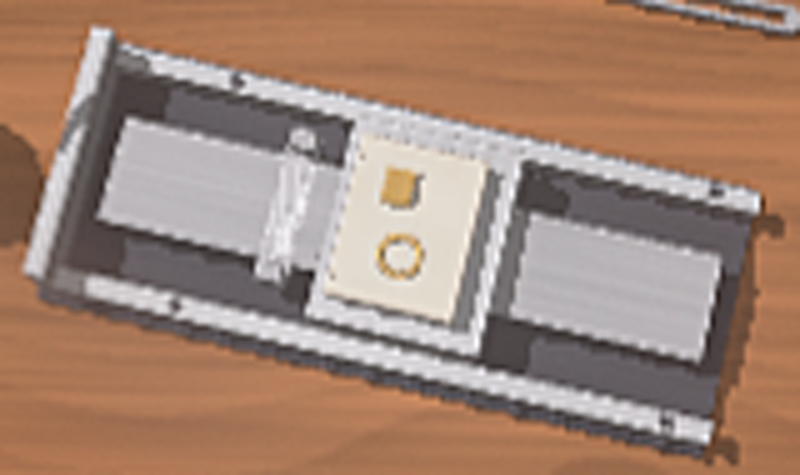

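The crop confirms it: aluminium bridge, white brick, brass square and ring, standing behind the pegs (crop (285,205)). Next I'll fit the slideway pose from corners.

```bash
cat >> h.py <<'E'
def proj(c,P,V=None):
    V=c["view"] if V is None else V
    F=np.diag([1.,-1,-1]); R=F@V[:3,:3]; t=F@V[:3,3]
    return cv2.projectPoints(np.asarray(P,float).reshape(-1,1,3),cv2.Rodrigues(R)[0],t,c["mtx"],np.asarray(c["dist"],float))[0][:,0]
def s2w(p,P):
    P=np.asarray(P,float); a=p[2]; R=np.array([[np.cos(a),-np.sin(a),0],[np.sin(a),np.cos(a),0],[0,0,1]])
    return P@R.T+[p[0],p[1],0]
E
python3 - <<'E'
from h import *
import pickle
from scipy.optimize import least_squares
c=pickle.load(open("c0.pkl","rb"))["top"]
S=np.array([[60,108,50],[-60,108,50],[60,-212,26],[-60,-212,26],[25,-200,32],[-25,-200,32],[25,85,32],[-25,85,32]])/1e3
U=np.array([[92,28],[25,272],[765,190],[711,446],[722,255],[698,360],[128,117],[97,220]],float)
px=lambda U:(np.asarray(U)+.5)/5-.5+[172,165]
r=least_squares(lambda p:(proj(c,s2w(p,S))-px(U)).ravel(),[.5,.05,0])
p=r.x; print("pose",p,np.degrees(p[2])); print(r.fun.reshape(-1,2).round(2))
C=[[522,157],[478,355],[357,122],[308,310]]
def carr(q): return s2w(p,[[q[1]+x,q[0]+y,.046] for x,y in((.048,-.04),(-.048,-.04),(.048,.04),(-.048,.04))])
r2=least_squares(lambda q:(proj(c,carr(q))-px(C)).ravel(),[-.06,0]); print("carriage y,x",r2.x,r2.fun.round(2))
a=p[2]
for y in(-.2,-.175,-.15,-.1,0,.05): print(y,s2w(p,[[0,y,.032]]))
np.save("pose.npy",p)
E
```

```text
pose [ 0.5376003   0.10495023 -0.20803756] -11.919674005722545
[[ 0.14 -0.54]
 [-0.56  0.37]
 [-0.53  0.37]
 [-0.04 -0.51]
 [ 0.46  0.15]
 [ 0.88  0.22]
 [-0.46  0.02]
 [ 0.08 -0.14]]
carriage y,x [-0.06058376 -0.00057805] [ 0.75 -0.57  0.12  0.53 -0.25 -1.4  -0.61  1.35]
-0.2 [[ 0.49629227 -0.09073739  0.032     ]]
-0.175 [[ 0.50145577 -0.06627644  0.032     ]]
-0.15 [[ 0.50661928 -0.04181549  0.032     ]]
-0.1 [[0.51694629 0.00710642 0.032     ]]
0 [[0.5376003  0.10495023 0.032     ]]
0.05 [[0.54792731 0.15387214 0.032     ]]
```

>>> {"fn": "carry_out", "kwargs": {"plan": [{"travel":[0.3,-0.83,0],"angular":[0,0,-0.89],"grip":-1},{"travel":[0.3,-0.83,0],"angular":[0,0,-0.89],"grip":-1},{"travel":[0.3,-0.83,0],"angular":[0,0,-0.89],"grip":-1},{"travel":[0.3,-0.83,0],"angular":[0,0,-0.89],"grip":-1},{"travel":[0.3,-0.83,0],"angular":[0,0,-0.89],"grip":-1},{"travel":[0.3,-0.83,0],"angular":[0,0,-0.89],"grip":-1},{"travel":[0.3,-0.83,0],"angular":[0,0,-0.89],"grip":-1},{"travel":[0.3,-0.83,0],"angular":[0,0,-0.89],"grip":-1}]}}

```text
time: 0.77
ee_pos: [0.3303, 0.2433, 0.2425]
tcp_rot: [180.0, 0.0, 128.5]
wrist_force: [-0.1, 0.6, -0.0]
opening: 0.0001
grasp_force: 0.0
```

>>> {"fn": "carry_out", "kwargs": {"plan": [{"travel":[0.3,-0.83,0],"angular":[0,0,-0.89],"grip":-1},{"travel":[0.3,-0.83,0],"angular":[0,0,-0.89],"grip":-1},{"travel":[0.3,-0.83,0],"angular":[0,0,-0.89],"grip":-1},{"travel":[0.3,-0.83,0],"angular":[0,0,-0.89],"grip":-1},{"travel":[0.3,-0.83,0],"angular":[0,0,-0.89],"grip":-1},{"travel":[0.3,-0.83,0],"angular":[0,0,-0.89],"grip":-1},{"travel":[0.3,-0.83,0],"angular":[0,0,-0.89],"grip":-1},{"travel":[0.3,-0.83,0],"angular":[0,0,-0.89],"grip":-1}]}}

```text
time: 1.43
ee_pos: [0.4205, -0.0052, 0.2416]
tcp_rot: [-179.9, 0.0, 103.0]
wrist_force: [1.0, -0.2, -0.2]
opening: -0.0001
grasp_force: 0.0
```

>>> {"fn": "carry_out", "kwargs": {"plan": [{"travel":[0.284,-0.138,-0.1],"angular":[0,0,-0.87],"grip":-1},{"travel":[0.284,-0.138,-0.3],"angular":[0,0,-0.87],"grip":-1},{"travel":[0.284,-0.138,-0.467],"angular":[0,0,-0.87],"grip":-1},{"travel":[0.284,-0.138,-0.467],"angular":[0,0,-0.87],"grip":-1},{"travel":[0.284,-0.138,-0.467],"angular":[0,0,-0.87],"grip":-1},{"travel":[0.284,-0.138,-0.467],"angular":[0,0,-0.87],"grip":-1},{"travel":[0.284,-0.138,-0.467],"angular":[0,0,-0.87],"grip":-1},{"travel":[0.284,-0.138,-0.467],"angular":[0,0,-0.87],"grip":-1}]}}

```text
time: 2.1
ee_pos: [0.5053, -0.0435, 0.1039]
tcp_rot: [179.9, -0.0, 78.3]
wrist_force: [0.4, -0.1, 0.9]
opening: -0.0
grasp_force: 0.0
```

```bash
python3 - <<'E'
from h import *
o=monitor.get_obs(); print(o["ee_pos"],o["tcp_rot"],o["wrist_force"])
c=cams.camera("top"); p=np.load("pose.npy")
f=c["frame"][140:260,172:332]
cv2.imwrite("pics/t1.png",cv2.resize(f[:,:,::-1],None,fx=5,fy=5,interpolation=cv2.INTER_CUBIC))
E
```

```text
[ 0.50530713 -0.04346616  0.1038508 ] [ 1.79904671e+02 -2.07914540e-02  7.83328800e+01] [ 0.43520917 -0.10159767  0.8579894 ]
```

View pics/t1.png

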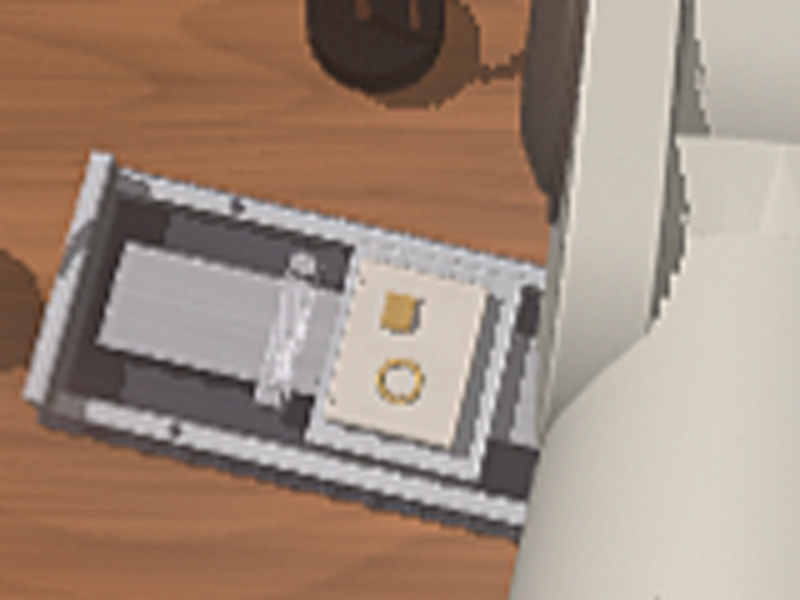

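The view shows the carriage unmoved, the arm hides the press point as expected. Descending to just above the plate, then pressing.

>>> {"fn": "carry_out", "kwargs": {"plan": [{"travel":[0,0,-0.09],"angular":[0,0,0],"grip":-1},{"travel":[0,0,-0.17],"angular":[0,0,0],"grip":-1},{"travel":[0,0,-0.17],"angular":[0,0,0],"grip":-1},{"travel":[0,0,-0.17],"angular":[0,0,0],"grip":-1}]}}

```text
time: 2.48
ee_pos: [0.5046, -0.044, 0.0522]
tcp_rot: [180.0, -0.0, 78.3]
wrist_force: [-0.4, -1.2, 0.6]
opening: 0.0
grasp_force: 0.0
```

>>> {"fn": "carry_out", "kwargs": {"plan": [{"travel":[0,0,-0.02],"angular":[0,0,0],"grip":-1},{"travel":[0,0,-0.04],"angular":[0,0,0],"grip":-1},{"travel":[0,0,-0.04],"angular":[0,0,0],"grip":-1},{"travel":[0,0,-0.04],"angular":[0,0,0],"grip":-1}]}}

```text
time: 2.82
ee_pos: [0.5058, -0.0443, 0.0403]
tcp_rot: [179.9, -0.0, 78.3]
wrist_force: [2.5, 1.1, 3.7]
opening: -0.0001
grasp_force: 1.9
```

>>> {"fn": "carry_out", "kwargs": {"plan": [{"travel":[0,0,-0.016],"angular":[0,0,0],"grip":-1},{"travel":[0,0,-0.033],"angular":[0,0,0],"grip":-1},{"travel":[0,0,-0.033],"angular":[0,0,0],"grip":-1},{"travel":[0,0,-0.033],"angular":[0,0,0],"grip":-1}]}}

```text
time: 3.15
ee_pos: [0.5057, -0.0444, 0.0304]
tcp_rot: [179.9, -0.0, 78.3]
wrist_force: [1.4, 2.1, 6.4]
opening: -0.0005
grasp_force: 3.3
```

```bash
python3 - <<'E'
from h import *
c=cams.camera("scene"); p=np.load("pose.npy")
f=c["frame"][110:260,160:360]
cv2.imwrite("pics/s1.png",cv2.resize(f[:,:,::-1],None,fx=4,fy=4,interpolation=cv2.INTER_CUBIC))
o=monitor.get_obs(); print(o["ee_pos"],o["wrist_force"],o["tcp_rot"])
E
```

```text
[ 0.50575948 -0.0443803   0.03057913] [1.9883279  0.20035861 7.20584844] [ 1.79873100e+02 -2.44650646e-02  7.82533367e+01]
```

View pics/s1.png

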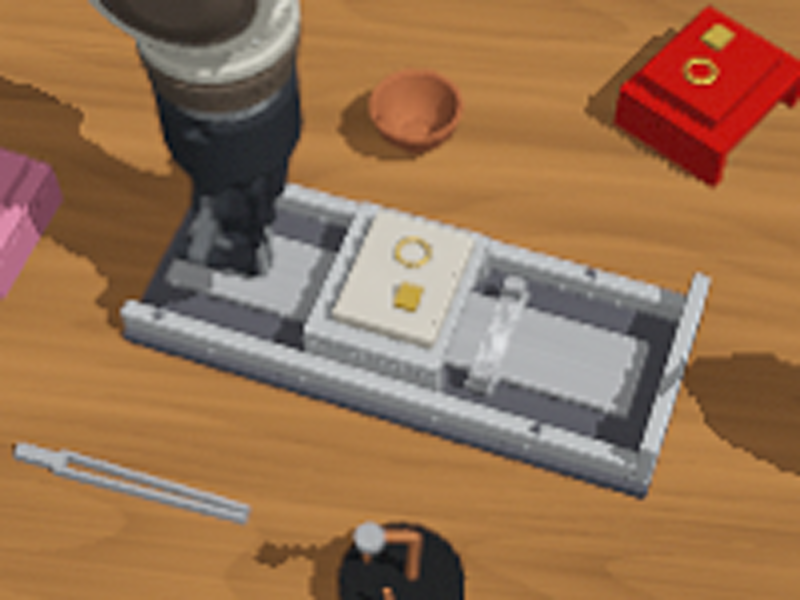

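The fingertip is on the plate mid-width (crop (255,265)) and the plate is down ~12 mm (tip z ≈ 19.5 mm, 7 N). The carriage is still before the pegs at (395,290). Pushing along the track.

>>> {"fn": "carry_out", "kwargs": {"plan": [{"travel":[0.0056,0.0265,0],"angular":[0,0,0],"grip":-1},{"travel":[0.0112,0.053,0],"angular":[0,0,0],"grip":-1},{"travel":[0.0168,0.0795,0],"angular":[0,0,0],"grip":-1},{"travel":[0.0224,0.106,0],"angular":[0,0,0],"grip":-1},{"travel":[0.028,0.1325,0],"angular":[0,0,0],"grip":-1},{"travel":[0.0336,0.159,0],"angular":[0,0,0],"grip":-1},{"travel":[0.0392,0.1855,0],"angular":[0,0,0],"grip":-1},{"travel":[0.0447,0.212,0],"angular":[0,0,0],"grip":-1}]}}

```text
time: 3.87
ee_pos: [0.5185, 0.0184, 0.0304]
tcp_rot: [179.9, 0.1, 78.2]
wrist_force: [-1.8, -6.8, 6.3]
opening: -0.0
grasp_force: 4.5
```

```bash
python3 - <<'E'
from h import *
c=cams.camera("scene"); p=np.load("pose.npy")
f=c["frame"][110:260,160:360]
cv2.imwrite("pics/s2.png",cv2.resize(f[:,:,::-1],None,fx=4,fy=4,interpolation=cv2.INTER_CUBIC))
o=monitor.get_obs(); print(o["ee_pos"],o["wrist_force"],o["tcp_rot"])
E
```

```text
[0.51876085 0.01964325 0.03037951] [-1.78693585 -1.95922375  6.63856278] [1.79927987e+02 7.86182754e-02 7.82345713e+01]
```

View pics/s2.png

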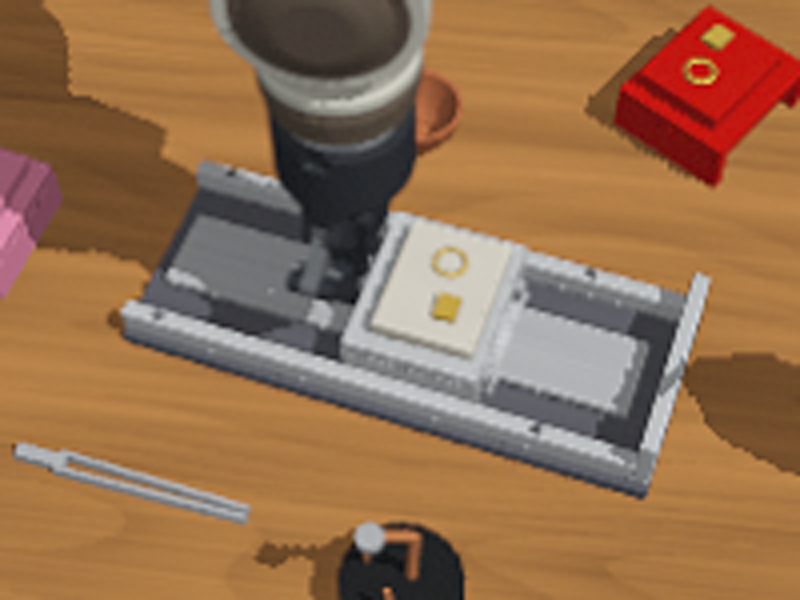

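The carriage has moved forward, with its front edge now at the pegs and the finger touching the deck's rear edge at ~(355,290). I'll measure its y against the earlier picture.

```bash
cat >> h.py <<'E'
def cy(c,C,off,k):
    from scipy.optimize import least_squares
    p=np.load("pose.npy")
    U=(np.array(C,float)+.5)/k-.5+off
    f=lambda q:(proj(c,s2w(p,[[q[1]+x,q[0]+y,.046] for x,y in((-.048,-.04),(-.048,.04),(.048,-.04),(.048,.04))]))-U).ravel()
    r=least_squares(f,[0,0]); return r.x,r.fun.round(1)
E
python3 - <<'E'
from h import *
import pickle
c=pickle.load(open("c0.pkl","rb"))["scene"]
print(cy(c,[[367,205],[488,235],[307,335],[440,368]],[160,110],4))
print(cy(c,[[392,212],[522,243],[342,347],[480,380]],[160,110],4))
p=np.load("pose.npy");o=monitor.get_obs()["ee_pos"]-[p[0],p[1],0]
print("finger y",o[0]*-np.sin(p[2])+o[1]*np.cos(p[2]),"x",o[0]*np.cos(p[2])+o[1]*np.sin(p[2]))
E
```

```text
(array([-0.05919475,  0.00132761]), array([-0.8, -0.8,  1.2,  0.6, -0.4, -0.8, -0. ,  0.9]))
(array([-0.03881102,  0.00148781]), array([ 1.1, -0.3,  1. ,  1. , -0.7, -1.2, -1.3,  0.5]))
finger y -0.08735870913585675 x -0.0008139219964630288
```

>>> {"fn": "carry_out", "kwargs": {"plan": [{"travel":[0.0052,0.0245,0],"angular":[0,0,0],"grip":-1},{"travel":[0.0103,0.049,0],"angular":[0,0,0],"grip":-1},{"travel":[0.0155,0.0735,0],"angular":[0,0,0],"grip":-1},{"travel":[0.0207,0.098,0],"angular":[0,0,0],"grip":-1},{"travel":[0.0258,0.1225,0],"angular":[0,0,0],"grip":-1},{"travel":[0.031,0.147,0],"angular":[0,0,0],"grip":-1},{"travel":[0.0362,0.1715,0],"angular":[0,0,0],"grip":-1},{"travel":[0.0413,0.196,0],"angular":[0,0,0],"grip":-1}]}}

```text
time: 4.58
ee_pos: [0.5309, 0.0772, 0.0304]
tcp_rot: [179.9, 0.1, 78.2]
wrist_force: [-1.8, -6.7, 6.8]
opening: -0.0001
grasp_force: 4.6
```

```bash
python3 - <<'E'
from h import *
c=cams.camera("scene"); p=np.load("pose.npy")
f=c["frame"][110:260,200:400]
cv2.imwrite("pics/s3.png",cv2.resize(f[:,:,::-1],None,fx=4,fy=4,interpolation=cv2.INTER_CUBIC))
q=monitor.get_obs();o=q["ee_pos"]-[p[0],p[1],0];print(q["wrist_force"],q["ee_pos"])
print("finger y",o[0]*-np.sin(p[2])+o[1]*np.cos(p[2]),"x",o[0]*np.cos(p[2])+o[1]*np.sin(p[2]))
E
```

```text
[-0.98354022 -3.18190085  6.54794748] [0.53112539 0.07833217 0.03033391]
finger y -0.027381460170681125 x -0.0008376039552172353
```

View pics/s3.png

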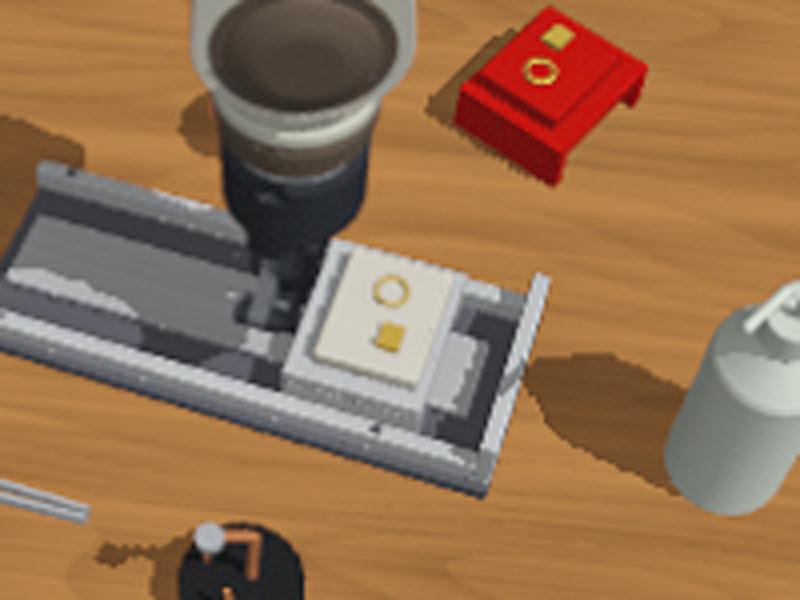

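The pegs are now under the carriage (deck from (337,240) to (425,415)), halfway over, with a gap to the end stop. About 32 mm remains.

>>> {"fn": "carry_out", "kwargs": {"plan": [{"travel":[0.0044,0.0208,0],"angular":[0,0,0],"grip":-1},{"travel":[0.0088,0.0416,0],"angular":[0,0,0],"grip":-1},{"travel":[0.0132,0.0624,0],"angular":[0,0,0],"grip":-1},{"travel":[0.0176,0.0832,0],"angular":[0,0,0],"grip":-1},{"travel":[0.02,0.094,0],"angular":[0,0,0],"grip":-1},{"travel":[0.022,0.104,0],"angular":[0,0,0],"grip":-1},{"travel":[0.022,0.104,0],"angular":[0,0,0],"grip":-1}]}}

```text
time: 5.22
ee_pos: [0.5375, 0.1088, 0.0303]
tcp_rot: [179.9, 0.1, 78.2]
wrist_force: [-1.1, -4.0, 7.5]
opening: 0.0002
grasp_force: 3.3
```

```bash
python3 - <<'E'
from h import *
import pickle
c0=pickle.load(open("c0.pkl","rb"))["scene"]
print(cy(c0,[[337,240],[462,275],[285,378],[427,415]],[200,110],4))
c=cams.camera("scene"); p=np.load("pose.npy")
f=c["frame"][150:250,240:373]
cv2.imwrite("pics/s4.png",cv2.resize(f[:,:,::-1],None,fx=6,fy=6,interpolation=cv2.INTER_CUBIC))
q=monitor.get_obs();o=q["ee_pos"]-[p[0],p[1],0];print(q["wrist_force"],q["ee_pos"])
print("finger y",o[0]*-np.sin(p[2])+o[1]*np.cos(p[2]),"x",o[0]*np.cos(p[2])+o[1]*np.sin(p[2]))
E
```

```text
(array([0.02329512, 0.00258015]), array([-0.2,  0.1,  1.7,  0.6, -0.4, -0.8, -1.1,  0.2]))
[-1.21580555 -2.91914784  5.89089547] [0.53750913 0.10871894 0.03032572]
finger y 0.0036686150349327833 x -0.0008675984604106185
```

View pics/s4.png

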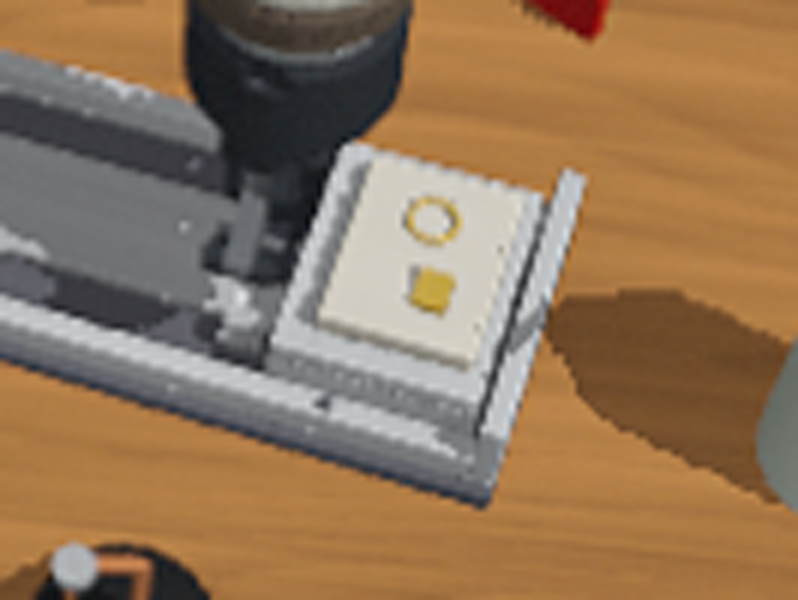

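The carriage is nearly at the end stop (y ≈ 0.053), and the peg at (235,305) is clear behind the deck. Backing off 5 mm, then lifting.

>>> {"fn": "carry_out", "kwargs": {"plan": [{"travel":[-0.0017,-0.008,0],"angular":[0,0,0],"grip":-1},{"travel":[-0.0034,-0.0163,0],"angular":[0,0,0],"grip":-1},{"travel":[-0.0034,-0.0163,0],"angular":[0,0,0],"grip":-1},{"travel":[-0.0034,-0.0163,0.02],"angular":[0,0,0],"grip":-1},{"travel":[-0.0034,-0.0163,0.04],"angular":[0,0,0],"grip":-1},{"travel":[-0.0034,-0.0163,0.07],"angular":[0,0,0],"grip":-1},{"travel":[-0.0034,-0.0163,0.15],"angular":[0,0,0],"grip":-1},{"travel":[-0.0034,-0.0163,0.25],"angular":[0,0,0],"grip":-1}]}}

```text
time: 5.93
ee_pos: [0.5344, 0.1038, 0.1034]
tcp_rot: [-179.7, 0.1, 78.2]
wrist_force: [-0.1, 0.3, 0.1]
opening: 0.0004
grasp_force: 0.0
```

>>> {"fn": "carry_out", "kwargs": {"plan": [{"travel":[0,0,0.12],"angular":[0,0,0],"grip":-1},{"travel":[-0.1,-0.1,0.25],"angular":[0,0,0],"grip":-1},{"travel":[-0.2,-0.2,0.35],"angular":[0,0,0],"grip":-1},{"travel":[-0.3,-0.3,0.35],"angular":[0,0,0],"grip":-1},{"travel":[-0.4,-0.4,0.35],"angular":[0,0,0],"grip":-1},{"travel":[-0.5,-0.5,0.35],"angular":[0,0,0],"grip":-1},{"travel":[-0.5,-0.5,0.35],"angular":[0,0,0],"grip":-1},{"travel":[-0.5,-0.5,0.35],"angular":[0,0,0],"grip":-1}]}}

```text
time: 6.6
ee_pos: [0.3831, -0.0479, 0.2105]
tcp_rot: [180.0, 0.1, 78.1]
wrist_force: [0.1, 0.9, -0.5]
opening: -0.0001
grasp_force: 0.0
```

```bash
python3 - <<'E'
from h import *
c=cams.camera("scene")
f=c["frame"][110:260,170:370]
cv2.imwrite("pics/s5.png",cv2.resize(f[:,:,::-1],None,fx=4,fy=4,interpolation=cv2.INTER_CUBIC))
q=monitor.get_obs();print(q["wrist_force"],q["ee_pos"],q["time"])
E
```

```text
[ 1.10127763 -0.37862869 -0.62299263] [ 0.38471338 -0.04690834  0.2102671 ] 6.65
```

View pics/s5.png

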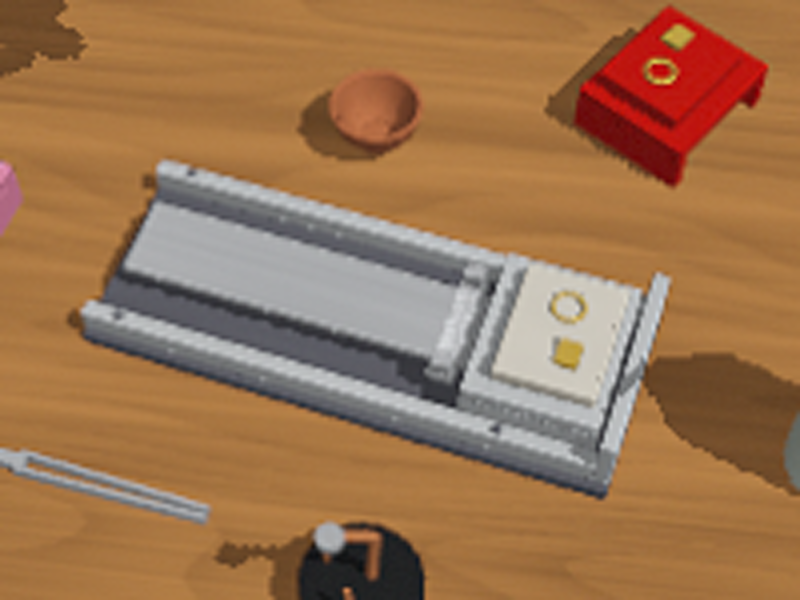

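The plate is up, and the pegs (475,275)–(440,370) stand behind the carriage, which sits flat by the end stop. The hand is clear and the bystanders haven't moved, so I'm handing in.

```bash
python3 -c "
from h import *
print(ticket.job_done())"
```

```text
the job is handed in; nothing more can be done
None
```

I pushed the carriage past the pegs with the plate held down, and in the last picture it sits locked against the end stop with the plate back up, the other things unmoved and the hand clear; the job is handed in, but no verdict came back.

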